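# Roll the drain cover home into its drying dock

### The arm

A 6-joint arm with a two-finger parallel gripper is mounted at the origin on a cart in front of the work surface, level with it; the furniture and walls round the work are solid. World frame = base frame: x ahead of the robot, y to its left, z up, the work surface at z = 0. Lengths are in mm, angles in degrees, forces in N, time in s.
With the tool pointing down it reaches from about 350 to 725 mm from the base axis. Payload 4.3 kg.
Tool frame: the origin (TCP) lies on the centre line of the jaws, within the pads' length; the fingertips stand 19 mm ahead of it and the grasp point (between the pads) is the TCP (tcp_to_tips is the distance from the TCP to the fingertips, in mm); z points along the fingers, y is the line along which they close (so a half turn about z gives the same grasp; the last joint's range is limited). The gripper opens to 85 mm and grips with 20 to 120 N. Pads are 22 mm wide; open, the fingers measure 114 mm over their backs; the gripper's body (76 mm by 85 mm) begins 54 mm behind the grasp point. The pads swing forward as they close: fully open they stand 13 mm farther back than shut.
Start: joints at [-6.32, 21.618, 4.641, 73.018, 0, 83.68], TCP at [575.035, 0.002, 250.329] pointing down, gripper open.
Joint ranges: [-156.06, 156.06], [-48.1, 94.91], [-58.44, 69.94], [-101.28, 121.22], [-78.64, 73.56], [-180, 180]. Speed limits (degrees/s): [147.25, 147.25, 180, 180, 180, 180].

### API

Orientations are given as a 3x3 rotation matrix whose columns are the frame's x, y, z axes.
In Python, from plant import state, snapshot, camera_info, job_done, tcp_to_tips gives the robot as it stands.
- The arm moves only by the tool drive_tool, never from a script. Its argument "steps" is a list that holds one entry, the list of rows, each a list of 7 numbers: the shift along the tool's x, y, z in mm, then the turn, a rotation vector about the tool's x, y, z in rad, then the finger opening in mm, from 0 to 85.4. A call has 1 to 12 rows; each row is the pose to reach, as a shift and turn from the pose commanded when the call began, along the tool's axes at that moment; what a row does not reach only later rows make up. A row lasts 1/10 s, in which the tool goes at most 50 mm and 8.59 degrees, less where a joint would pass 70% of its speed; a pose out of reach is approached as far as the arm can. A call with a gripper value outside its range is refused whole. The fingers move at their own pace and stop on an object; "force" is the grip in N (left out, the last holds). Time passes only in rows, so rows that repeat a pose let the fingers close. It gives the time, the measured TCP pose, the force, the opening and the grip force at its end, in the units of the state.
- state(): the state, without advancing time (a new reading comes with each control period).
- snapshot(name): name is "scene" or "side" or "wrist"; returns the picture (384x512x3 uint8, red, green, blue); there is no depth.
- camera_info(name): a dict with "fx", "fy", "cx", "cy" (pixels), "R" (3x3) and "t" (3): a world point X has camera coordinates R X + t; the wrist camera has in their place "T_tool_cam" (4x4, takes a point from camera to tool coordinates, whose origin is the TCP and whose axes are the flange's). Camera axes: x right, y down, z forward; pixel columns grow to the right and rows downward; lengths in mm; the calibration is good to about 2 mm. A picture is of the moment at which its call begins: read the wrist's pose just before it. camera_info takes no time and is no camera call.
- job_done(): hands the job in; it is judged then, once.
The state is a dict: "time_s": time; "joint_pos": joint angles; "joint_vel": joint speeds; "joint_efforts": joint torques, N m; "position": TCP position; "eef_rot": TCP orientation; "ft_force": force on the tool from outside, world axes, zero at the start; "moment": the same for the moment, N m; "width": opening from 0.0 (shut) to 1.0 (fully open); "gripper_force": force on a finger pad.
Only numpy, scipy, OpenCV 4.12 (cv2) and the standard library are available. Lean on these libraries where they do the work, as an engineer would, in place of code of your own. Each camera call takes 0.05 s, during which the arm holds its last target. There are 200 camera calls.

### The job

Roll the drain cover on its rim, out of the little saddle in which it stands, across the worktop and between the rails of the drying dock; do not lift it, drag it without turning, or let it fall flat. Roll it over the low ridge and press it firmly but gently home against the sprung buffer of the end stop for about a second, then let go of it so that it stays upright between ridge and buffer. Leave the things standing around where they are.

Things in the scene. Friction and masses are not known exactly. Their poses are not given: they have to be found in the camera images.
- disc: the drain cover: a loose round stainless disc, 157 mm across, rim 10 mm thick, 0.14 to 0.25 kg, standing on its rim in the saddle. Origin: on its axis in one flat face (the disc reaches 10 mm from it along its own +z), 78.5 mm above the worktop when upright. Own z: the disc's axis (level). Own x: straight up at the start; turns over towards the dock as it rolls
- saddle: start saddle, fixed: two parallel steel L-rails 56 mm long, 30 mm high, 4 mm thick, 15 mm apart inside, feet reaching 26 mm to each side; between them two cross rods 3 mm high, 23 mm before and behind the middle, keep the disc from rolling off. Origin: its middle, on the worktop. +x: along the rails towards the dock
- dock: drying dock, fixed, 147 to 188 mm from the saddle, nearly in line (to 5 mm aside, 0.05 rad askew): two steel L-rails 30 mm high, 15 mm apart inside, from x = -45 to +142 mm. Origin: on the worktop, mid-channel; +x: inwards along the channel. The disc rolls on the worktop itself. A half-round ridge 4 mm high crosses the channel at x = 0, within 8 mm; it belongs to the bay (see stop_nominal)
- mouth (a point): outer end of the dock's flared mouth, on the worktop in mid-channel, 73 mm before the dock's origin; the mouth is about 33 mm wide here and narrows to 15 mm over 28 mm; never push the disc against any part of the dock with more than 22 N
- stop_nominal (a point): where the rubber buffer's face is drawn: dock x = 106 mm, 80 mm up. The bay (ridge and grey post 107 mm high with buffer) is really clamped up to 8 mm further in or out, which no reading tells: find it by feel. The disc's axis is 27 mm past the ridge when it touches. The buffer gives 1 mm per 6 N, bottoms at 4.5 mm; press it with 4 to 18 N, never over 22 N; the ridge stops the disc rolling back
- match_tin: bystander: a black hinged tin, 50 x 54 x 21 mm, beside the dock on the robot's side; origin under its middle
- spice_box: bystander: a round white box, 62 mm across, 25 mm high, beside the dock on the far side; origin under its middle
- timer: bystander: a grey round timer, 60 mm across, 25 mm high, at the back; origin under its middle
- bowl: bystander: a white bowl, 150 mm across, 61 mm high, at the back; origin under its middle
- teaspoon: bystander: a teaspoon with a black handle, 137 mm long, at the front edge; origin under its middle
- cake_fork: bystander: a small fork with a black handle, 145 mm long, at the front edge; origin under its middle
Things that resemble listed ones, but are neither listed nor needed, are in the scene too. There is more than one size of the disc; the job needs the larger.

How it is judged (in metres and radians):
On the way, in this order (a step that is already met when the one before it is completed fails the run):
1. the disc has rolled out of the saddle, upright: its axis is 60 mm or more from the saddle's middle and it has turned by 0.35 rad or more (x of disc in the frame of saddle above 0.06 m and angle between disc's own x axis and vertical above 0.35 rad).
2. beyond the ridge, the disc is pressed against the dock's buffer with 4 N or more for 0.3 s (contact force between disc and dock above 4 N and x of disc in the frame of dock above 0.013 m), for 0.3 s.
At the end, for the whole second after the job is handed in: the disc stands at rest between the ridge and the buffer (its axis 13 to 44 mm past the dock's origin, within the rails), upright to 0.3 rad, its own x axis turned 1.4 rad or more from straight up by rolling, released (x of disc in the frame of dock between 0.013 and 0.044 m and y of disc in the frame of dock between -0.016 and 0.016 m and angle between disc's own z axis and vertical between 1.27 and 1.87 rad and angle between disc's own x axis and vertical above 1.4 rad and linear speed of disc below 0.02 m/s and contact force between the fingers and disc below 0.1 N); the robot touches nothing.
It fails at once if the disc falls or leans more than 0.6 rad from upright (angle between disc's own z axis and vertical below 0.97 rad or angle between disc's own z axis and vertical above 2.17 rad).
It fails at once if the disc is lifted: its axis rises 20 mm or more above its rolling height (height (world z) of disc above 0.0985 m).
It fails at once if the disc is pushed against the dock with more than 22 N (contact force between disc and dock above 22 N).
It fails at once if a bystander is moved by more than 20 mm (distance of any of match_tin, spice_box, timer, bowl, teaspoon, cake_fork from where it was at the start of the episode above 0.02 m).
It also fails if it takes over 61 s, if anything falls off the work surface, if the arm or the gripper's body presses on something with over 40 N, if the wrist force passes 120 N, or if a joint passes its speed limit or range.

## Working session

There is one attempt and no reset: what is moved stays moved. The work goes in short steps, Python scripts to look and compute and a tool call to move; the robot and the scene stay as the last step left them, time stands still between calls to the robot, and variables do not carry over. Pictures are saved under pics/ and viewed, at most 10 in all, crops included, and the job is handed in when it is done.

Besides the shell and the picture viewer there is one more tool, called as name(argument=value, ...), one argument or row to a line, values as JSON. drive_tool: Moves the arm, as the interface text tells. Its arguments: {"type":"object","properties":{"steps":{"type":"array","items":{"type":"array","items":{"type":"array","items":{"type":"number"}}}},"force":{"type":"number"}},"required":["steps"]}

```bash
mkdir -p pics; python3 - <<'E'
from plant import *
import cv2
for n in("scene","side"):
    cv2.imwrite(f"pics/{n}0.png",snapshot(n)[:,:,::-1]); c=camera_info(n); print(n,c)
print(camera_info("wrist"),tcp_to_tips,state())
E
```

```text
scene {'fx': 373.5628913523459, 'fy': 373.5628913523459, 'cx': 259.7631878507257, 'cy': 196.8565209039662, 'R': array([[ 0.73755577, -0.67502545, -0.01876511],
       [-0.29601857, -0.29821403, -0.90743672],
       [ 0.60694686,  0.67484001, -0.41976955]]), 't': array([-511.67150277,  207.92111046,  824.84071981])}
side {'fx': 444.5817895621323, 'fy': 444.5817895621323, 'cx': 259.2592857459451, 'cy': 192.0358201669146, 'R': array([[-0.90385875, -0.42781397,  0.00381603],
       [-0.28294477,  0.59105024, -0.75538194],
       [ 0.32090748, -0.6838383 , -0.65527366]]), 't': array([ 461.97721908,  299.70073737, 1207.26276841])}
{'fx': 283.96550582839626, 'fy': 283.96550582839626, 'cx': 257.04308219609624, 'cy': 193.8822108800618, 'T_tool_cam': array([[ 6.39858627e-04, -9.64123999e-01, -2.65451512e-01,
         6.71734357e+01],
       [ 9.99998792e-01,  9.92856067e-04, -1.19561763e-03,
         3.87938535e-01],
       [ 1.41627879e-03, -2.65450426e-01,  9.64123470e-01,
        -1.22826889e+02],
       [ 0.00000000e+00,  0.00000000e+00,  0.00000000e+00,
         1.00000000e+00]])} 19.0 {'time_s': 0.1, 'joint_pos': array([-6.31856620e+00,  2.16577294e+01,  4.56877239e+00,  7.30184050e+01,
       -1.01507574e-03,  8.36809752e+01]), 'joint_vel': array([ 0.02394629, -0.09698286,  0.11520625, -0.01766096,  0.03516821,
       -0.00379259]), 'joint_efforts': array([ 1.23975104e-03, -4.64693749e+01,  2.70581460e+01,  1.20317750e-02,
       -1.20622694e-04,  2.24793462e-05]), 'position': array([5.74430724e+02, 7.55192651e-02, 2.49441826e+02]), 'eef_rot': array([[-7.84465152e-06,  9.99998262e-01, -1.86438540e-03],
       [ 9.99999982e-01,  8.19632021e-06,  1.88616895e-04],
       [ 1.88631848e-04, -1.86438389e-03, -9.99998244e-01]]), 'ft_force': array([-0.43226871, -0.73144457,  0.23794287]), 'moment': array([ 0.04480077,  0.04421843, -0.01343485]), 'gripper_force': 0.0, 'width': 0.9982267692532509}
```

View pics/scene0.png

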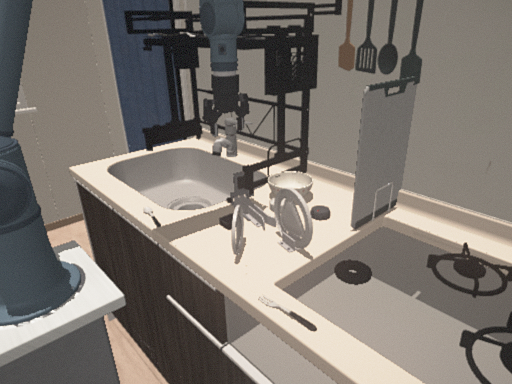

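View pics/side0.png

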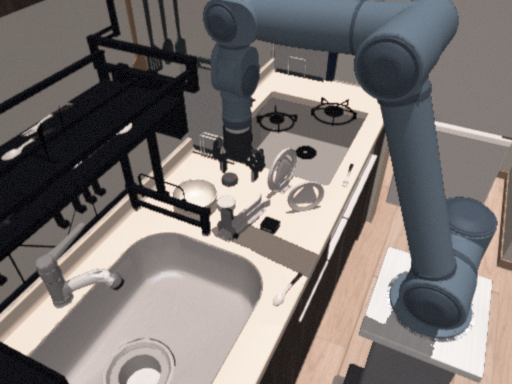

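Two discs: scene ~(238,225) and ~(292,215); side ~(283,168) and ~(306,196). The dock runs at side ~(250,212). I'll zoom in on both views.

```bash
python3 - <<'E'
import cv2,numpy as np
a=cv2.imread("pics/scene0.png")[160:270,205:345]; b=cv2.imread("pics/side0.png")[135:255,190:340]
cv2.imwrite("pics/z1.png",cv2.resize(a,None,fx=5.4,fy=5.4,interpolation=cv2.INTER_CUBIC))
cv2.imwrite("pics/z2.png",cv2.resize(b,None,fx=5,fy=5,interpolation=cv2.INTER_CUBIC))
E
```

```text
(no output)
```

View pics/z1.png

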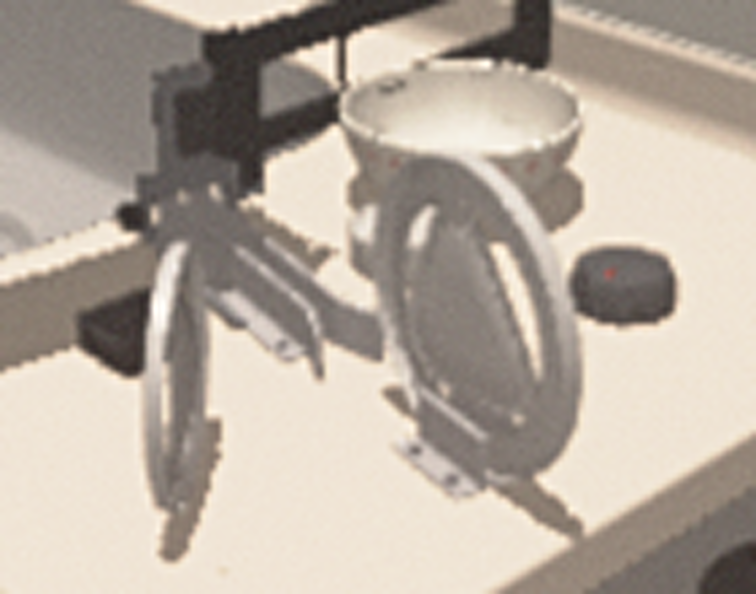

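View pics/z2.png

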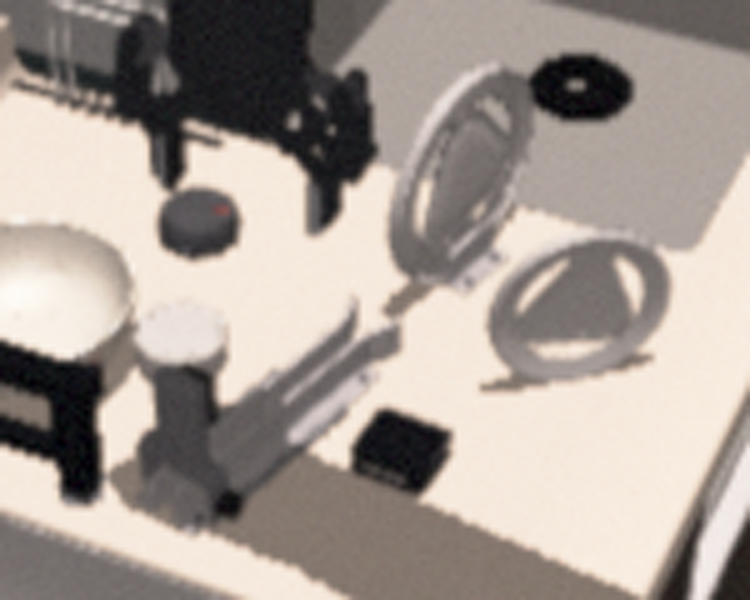

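Saddle disc is the right-hand one in scene (~(294,219)) and upper one in side (~(282,170)); the dock runs toward the post at side ~(228,225). Triangulate, and take the wrist view.

```bash
cat > h.py <<'E'
from plant import *
import numpy as np,cv2
def cam(n,st=None):
    c=camera_info(n); 
    if n!="wrist": R,t=c["R"],c["t"]; o=-R.T@t; return c,R.T,o
    T=c["T_tool_cam"]; E=np.array(st["eef_rot"]); return c,E@T[:3,:3],E@T[:3,3]+st["position"]
def ray(C,p):
    c,M,o=C; return o,M@np.array([(p[0]-c["cx"])/c["fx"],(p[1]-c["cy"])/c["fy"],1.])
def plane(C,p,z=0,n=(0,0,1),q=None):
    o,d=ray(C,p); n=np.array(n,float); q=np.array([0,0,z]) if q is None else q
    return o+d*((q-o)@n)/(d@n)
def tri(C1,p1,C2,p2):
    o,d=ray(C1,p1);a,b=ray(C2,p2)
    s=np.linalg.lstsq(np.c_[d,-b],a-o,rcond=None)[0]; P=o+d*s[0];Q=a+b*s[1]; return (P+Q)/2,np.linalg.norm(P-Q)
def proj(C,X):
    c,M,o=C; v=M.T@(np.array(X)-o); return c["fx"]*v[0]/v[2]+c["cx"],c["fy"]*v[1]/v[2]+c["cy"]
E
python3 - <<'E'
from h import *
st=state(); cv2.imwrite("pics/w0.png",cv2.resize(snapshot("wrist")[:,:,::-1],None,fx=1.5,fy=1.5))
S,D=cam("scene"),cam("side")
z1=lambda x,y:(205+x/5.4,160+y/5.4); z2=lambda x,y:(190+x/5,135+y/5)
for n,a,b in(("disc",(480,318),(461,173)),("other",(180,372),(580,308)),("saddlefoot",(435,468),(483,270)),("mouth near?",(318,370),(398,330)),("posttop",(192,80),(185,355)),("bowl",(460,105),(60,275)),("tin",(110,335),(402,450)),("timer",(625,285),(200,222))):
    print(n,tri(S,z1(*a),D,z2(*b)))
W=cam("wrist",st); print([proj(W,(x,y,0)) for x,y in((575,0),(575,-100),(575,100))])
E
```

```text
disc (array([ 556.79776346, -277.28363785,   75.57908314]), np.float64(4.256870048743812))
other (array([ 438.9801259 , -197.74622857,   60.8122448 ]), np.float64(5.4897862743439205))
saddlefoot (array([ 534.23620935, -271.12372521,    0.62337795]), np.float64(3.6799939585088057))
mouth near? (array([ 553.16199267, -173.7520918 ,   10.79264549]), np.float64(5.335353261268042))
posttop (array([617.67416448,  -1.19287545, 105.49687   ]), np.float64(6.027194483275136))
bowl (array([756.56123604, -75.62726067,  66.5638222 ]), np.float64(6.049368396970383))
tin (array([501.37610228, -69.01899313,  11.76417526]), np.float64(9.7642820640958))
timer (array([ 734.02204833, -223.80974952,    9.05064276]), np.float64(4.368533922992399))
[(np.float64(257.8953031813629), np.float64(168.30547591396487)), (np.float64(257.7935855751215), np.float64(237.87549577982952)), (np.float64(258.0124285054774), np.float64(88.19730755917762))]
```

View pics/w0.png

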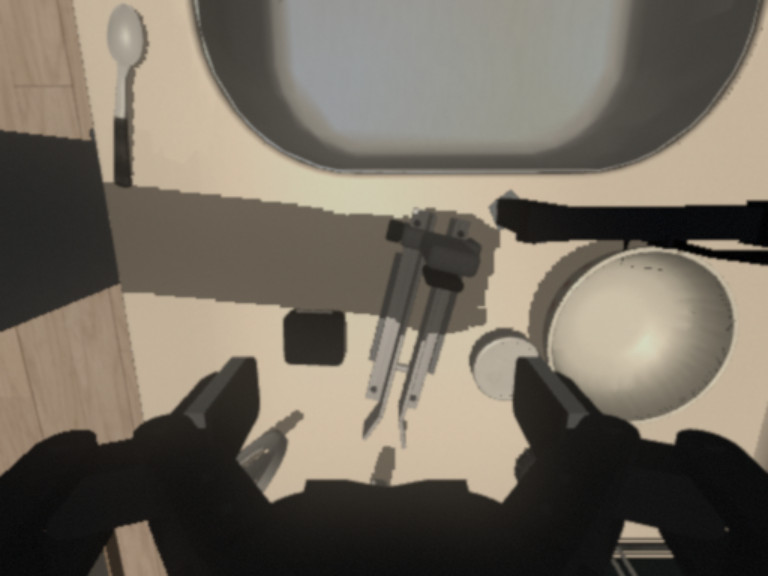

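Wrist view (1.5x): dock channel runs up from flare tips ~(367,437)/(403,445), ridge bar at ~(402,367), post at ~(445,255), tin at (315,337), spice box at (505,367), decoy disc at (262,460). The saddle and its disc are hidden below the gripper. Next: the dock axis and a tilted pushing pose.

```bash
python3 - <<'E'
from h import *
st=state(); W=cam("wrist",st)
p=lambda x,y,z:plane(W,(x/1.5,y/1.5),z).round(1)[:2]
print("ridge",p(402,367,4),"tips z0",p(367,437,0),p(403,445,0),"z30",p(367,437,30),p(403,445,30))
print("rails near post, tops", p(424,212,0),p(455,225,0), "mid rails z30",p(391,340,30),p(424,340,30))
print("holes",p(375,388,2),p(413,397,2),p(417,222,2),p(460,233,2))
S,D=cam("scene"),cam("side")
# saddle direction: disc extents, foot holes in scene zoom
q=lambda x,y:plane(S,(205+x/5.4,160+y/5.4),2).round(1)
print("saddle foot holes",q(416,450),q(452,481),"dock foot holes",q(285,346))
E
```

```text
ridge [ 589.6 -108.7] tips z0 [ 555.6 -187.1] [ 591.7 -196.2] z30 [ 557.1 -166.6] [ 590.4 -175. ]
rails near post, tops [607.2  35.3] [634.4  24.2] mid rails z30 [578.8 -70.9] [607.3 -70.8]
holes [ 564.  -131.7] [ 600.7 -141.3] [601.2  27. ] [638.7  17.5]
saddle foot holes [ 540.3 -254.3    2. ] [ 532.9 -285.4    2. ] dock foot holes [ 564.7 -132.6    2. ]
```

drive_tool(
  steps=[
    [[-50, -5, 0, -0.0408, 0.349, 0.231, 0], [-100, -11, 0, -0.0408, 0.349, 0.231, 0], [-150, -16, 0, -0.0408, 0.349, 0.231, 0], [-200, -22, 0, -0.0408, 0.349, 0.231, 0], [-250, -27, 0, -0.0408, 0.349, 0.231, 0], [-300, -33, 0, -0.0408, 0.349, 0.231, 0], [-350, -40, 0, -0.0408, 0.349, 0.231, 0], [-384, -44, 0, -0.0408, 0.349, 0.231, 0], [-384, -44, 0, -0.0408, 0.349, 0.231, 0], [-384, -44, 0, -0.0408, 0.349, 0.231, 0]],
  ],
)

```text
time_s: 1.15
position: [530.7, -384.8, 249.1]
eef_rot: [[0.219, 0.972, 0.079], [0.913, -0.233, 0.335], [0.345, -0.001, -0.939]]
ft_force: [-0.4, -0.1, -0.5]
width: -0.001
gripper_force: 0.0
```

```bash
python3 - <<'E'
from h import *
st=state(); print(st["position"],st["eef_rot"],st["joint_pos"],st["ft_force"])
cv2.imwrite("pics/w1.png",cv2.resize(snapshot("wrist")[:,:,::-1],None,fx=1.5,fy=1.5))
E
```

```text
[ 530.69286425 -384.81686841  249.12266341] [[ 0.21909625  0.97248105  0.0792303 ]
 [ 0.91284563 -0.2329792   0.33531112]
 [ 0.34454273 -0.00114038 -0.93876994]] [-48.7416449   42.65051042  36.63406693  95.99975679  16.30100961
  53.01533746] [-0.43439365 -0.07428225 -0.46016681]
```

View pics/w1.png

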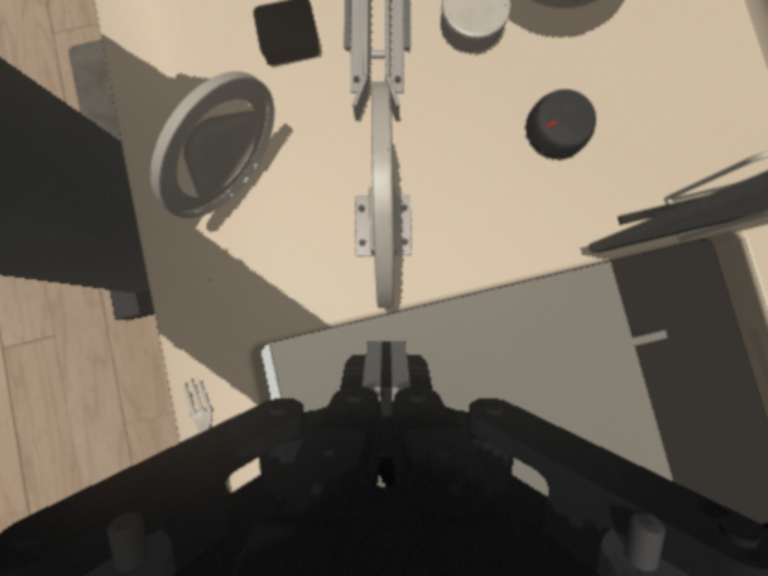

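Tool is in line: disc edge-on at columns 372–395, rear rim at (386,305), saddle foot holes (361,209),(361,241),(405,209),(405,241), dock mouth tips (359,112)/(396,112), finger at (386,370).

```bash
python3 - <<'E'
from h import *
st=state(); st["position"]=np.array([530.7,-384.8,249.1]); W=cam("wrist",st)
p=lambda x,y,z:plane(W,(x/1.5,y/1.5),z)
h=[p(*a,2) for a in((361,209),(361,241),(405,209),(405,241))]; c=np.mean(h,0)
d=[p(356,78,2),p(398,79,2)]; m=np.mean(d,0); r=p(378,54,4)
print("saddle",c,"holes",h,"dockholes",m,"ridge",r,(m-c)/np.linalg.norm(m-c))
u=np.array([.232,.973,0]); n=np.array([.973,-.232,0])
print("ridge rel saddle",(r-c)@u,(r-c)@n,"rear rim",[(p(386,305,z)-c)@u for z in(50,78,100)],"tcp",(st["position"]-c)@u,(st["position"]-c)@n)
E
```

```text
saddle [ 554.2558296  -273.94185845    2.        ] holes [array([ 537.95377723, -254.68874525,    2.        ]), array([ 531.18490067, -283.83284105,    2.        ]), array([ 577.45007744, -264.08339851,    2.        ]), array([ 570.43456306, -293.16244898,    2.        ])] dockholes [ 581.20574886 -135.43501473    2.        ] ridge [ 587.46197433 -113.21243618    4.        ] [ 1.90992801e-01  9.81591437e-01 -1.00711654e-16]
ridge rel saddle 164.09355344825113 -4.979647140746081 rear rim [np.float64(-76.06547337868162), np.float64(-77.44828159007244), np.float64(-78.53477375616518)] tcp -113.32992419749006 2.799266640037505
```

drive_tool(
  steps=[
    [[-17, 0, 47, 0, 0, 0, 0], [-34, 0, 93, 0, 0, 0, 0], [-50, 0, 138, 0, 0, 0, 0], [-62, 0, 170, 0, 0, 0, 0], [-65, 0, 177, 0, 0, 0, 0], [-65, 0, 177, 0, 0, 0, 0], [-65, 0, 177, 0, 0, 0, 0]],
  ],
)

```text
time_s: 1.9
position: [532.3, -384.5, 64.4]
eef_rot: [[0.215, 0.973, 0.082], [0.915, -0.23, 0.332], [0.342, 0.003, -0.94]]
ft_force: [0.2, 0.4, 1.0]
width: 0.003
gripper_force: 0.0
```

drive_tool(
  steps=[
    [[4.7, 0, 1.7, 0, 0, 0, 0], [9.4, 0, 3.4, 0, 0, 0, 0], [12.2, 0, 4.4, 0, 0, 0, 0], [14.1, 0, 5.1, 0, 0, 0, 0], [16, 0, 5.8, 0, 0, 0, 0], [17.9, 0, 6.5, 0, 0, 0, 0], [19.7, 0, 7.2, 0, 0, 0, 0], [21.6, 0, 7.9, 0, 0, 0, 0], [22.6, 0, 8.2, 0, 0, 0, 0]],
  ],
)

```text
time_s: 2.8
position: [536.5, -360.7, 61.7]
eef_rot: [[0.217, 0.973, 0.079], [0.914, -0.231, 0.334], [0.344, -0.0, -0.939]]
ft_force: [0.0, -0.1, -0.2]
width: 0.002
gripper_force: 0.0
```

```bash
python3 - <<'E'
from h import *
st=state(); print(st["position"],st["ft_force"])
a=cv2.resize(snapshot("wrist")[:,:,::-1],(400,300)); b=snapshot("side")[130:230,210:343,::-1]
cv2.imwrite("pics/w2.png",np.hstack([a,cv2.resize(b,(400,300),interpolation=2)]))
E
```

```text
[ 536.51833766 -360.65666234   61.73579728] [ 0.01443058 -0.05805768 -0.19539556]
```

View pics/w2.png

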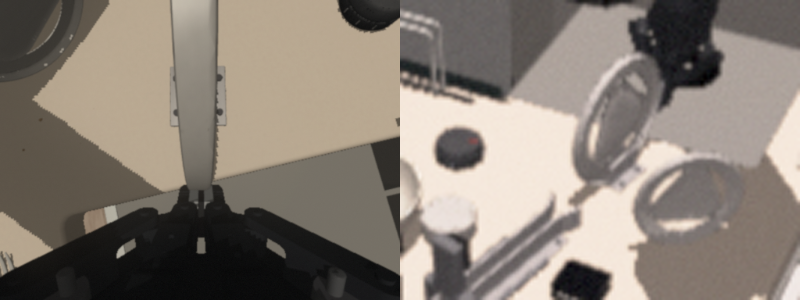

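The finger (200,188) is right at the rear rim, centred on the disc; the disc is still in the saddle. Start pushing slowly.

drive_tool(
  steps=[
    [[1.9, 0, 0.7, 0, 0, 0, 0], [3.8, 0, 1.4, 0, 0, 0, 0], [5.6, 0, 2.1, 0, 0, 0, 0], [7.5, 0, 2.7, 0, 0, 0, 0], [9.4, 0, 3.4, 0, 0, 0, 0], [11.3, 0, 4.1, 0, 0, 0, 0], [13.2, 0, 4.8, 0, 0, 0, 0], [15, 0, 5.5, 0, 0, 0, 0]],
  ],
)

```text
time_s: 3.7
position: [540.2, -344.9, 61.8]
eef_rot: [[0.217, 0.973, 0.079], [0.914, -0.231, 0.335], [0.344, -0.0, -0.939]]
ft_force: [-0.4, -0.2, -0.5]
width: 0.001
gripper_force: 0.2
```

```bash
python3 - <<'E'
from h import *
st=state(); print(st["position"],st["ft_force"])
a=cv2.resize(snapshot("wrist")[:,:,::-1],(400,300)); b=snapshot("side")[130:230,210:343,::-1]
cv2.imwrite("pics/w3.png",np.hstack([a,cv2.resize(b,(400,300),interpolation=2)]))
E
```

```text
[ 540.23614531 -344.89816302   61.77310484] [-0.39614624 -0.22326661 -0.53416738]
```

View pics/w3.png

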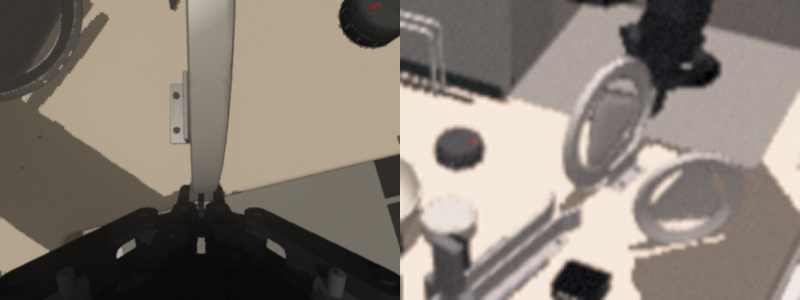

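The disc has moved ~13 mm along and leans slightly to the far side, within the rails' play. Continue.

drive_tool(
  steps=[
    [[1.9, 0, 0.7, 0, 0, 0, 0], [3.8, 0, 1.4, 0, 0, 0, 0], [5.6, 0, 2.1, 0, 0, 0, 0], [7.5, 0, 2.7, 0, 0, 0, 0], [9.4, 0, 3.4, 0, 0, 0, 0], [11.3, 0, 4.1, 0, 0, 0, 0], [13.2, 0, 4.8, 0, 0, 0, 0], [15, 0, 5.5, 0, 0, 0, 0], [18, 0, 6.6, 0, 0, 0, 0], [21, 0, 7.7, 0, 0, 0, 0]],
  ],
)

```text
time_s: 4.8
position: [545.5, -323.3, 61.8]
eef_rot: [[0.217, 0.973, 0.079], [0.914, -0.231, 0.334], [0.343, -0.0, -0.939]]
ft_force: [-1.2, -0.6, 0.4]
width: -0.003
gripper_force: 0.0
```

```bash
python3 - <<'E'
from h import *
st=state(); print(st["position"],st["ft_force"])
a=cv2.resize(snapshot("wrist")[:,:,::-1],(400,300)); b=snapshot("side")[130:230,210:343,::-1]
cv2.imwrite("pics/w4.png",np.hstack([a,cv2.resize(b,(400,300),interpolation=2)]))
E
```

```text
[ 545.45534799 -323.30187663   61.81063007] [-1.22308349 -0.63176481  0.42093125]
```

View pics/w4.png

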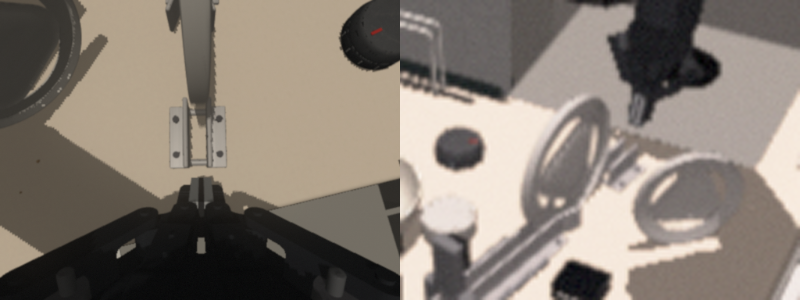

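Disc rolled over the rod and ahead to the dock mouth, upright and turning (rear at (200,100)); the finger is clear of it. Shift sideways by 6 mm onto the dock line and follow.

drive_tool(
  steps=[
    [[0, -3, 0, 0, 0, 0, 0], [5, -6, 1.8, 0, 0, 0, 0], [11, -6, 4, 0, 0, 0, 0], [17, -6, 6.2, 0, 0, 0, 0], [23, -6, 8.4, 0, 0, 0, 0], [29, -6, 10.6, 0, 0, 0, 0], [35, -6, 12.8, 0, 0, 0, 0], [41, -6, 15, 0, 0, 0, 0], [47, -6, 17.1, 0, 0, 0, 0], [53, -6, 19.3, 0, 0, 0, 0], [56, -6, 20.4, 0, 0, 0, 0], [56, -6, 20.4, 0, 0, 0, 0]],
  ],
)

```text
time_s: 6.1
position: [553.4, -263.6, 61.9]
eef_rot: [[0.217, 0.973, 0.079], [0.914, -0.231, 0.334], [0.344, -0.0, -0.939]]
ft_force: [-0.1, 0.8, 0.5]
width: 0.0
gripper_force: 0.0
```

```bash
python3 - <<'E'
from h import *
st=state(); print(st["position"],st["ft_force"])
I=snapshot("wrist"); cv2.imwrite("pics/w5.png",I[:,:,::-1])
cv2.imwrite("pics/s5.png",snapshot("side")[:,:,::-1])
# estimate disc rear end: column profile above finger
st=state();W=cam("wrist",st)
for c in (252,257,262): print(c,[int(v) for v in cv2.cvtColor(I,cv2.COLOR_RGB2GRAY)[40:250:6,c]])
u=np.array([.232,.973,0]);c0=np.array([554.3,-273.9,0])
print([(r,round(float((plane(W,(257,r),60)-c0)@u))) for r in range(40,260,30)])
E
```

```text
[ 553.43057319 -263.60626921   61.92103142] [-0.06764831  0.83694594  0.51720752]
252 [142, 140, 138, 136, 135, 134, 132, 132, 130, 130, 130, 127, 128, 125, 125, 123, 122, 121, 120, 118, 116, 115, 113, 110, 108, 105, 102, 99, 94, 88, 78, 71, 78, 77, 77]
257 [141, 138, 137, 135, 134, 132, 131, 131, 131, 130, 130, 128, 126, 125, 125, 123, 122, 121, 119, 118, 116, 113, 112, 110, 108, 105, 101, 98, 93, 88, 78, 77, 36, 33, 32]
262 [141, 139, 138, 135, 134, 133, 132, 130, 131, 129, 129, 127, 126, 127, 125, 123, 121, 120, 119, 117, 115, 113, 112, 110, 107, 105, 101, 98, 94, 87, 78, 87, 77, 76, 75]
[(40, 121), (70, 105), (100, 89), (130, 74), (160, 58), (190, 43), (220, 28), (250, 14)]
```

drive_tool(
  steps=[
    [[3, 0, 1.1, 0, 0, 0, 0], [6, 0, 2.2, 0, 0, 0, 0], [9, 0, 3.3, 0, 0, 0, 0], [12, 0, 4.4, 0, 0, 0, 0], [15, 0, 5.5, 0, 0, 0, 0], [18, 0, 6.6, 0, 0, 0, 0], [21, 0, 7.7, 0, 0, 0, 0], [24, 0, 8.8, 0, 0, 0, 0], [27, 0, 9.9, 0, 0, 0, 0], [30, 0, 11, 0, 0, 0, 0], [33, 0, 12, 0, 0, 0, 0], [36, 0, 13.1, 0, 0, 0, 0]],
  ],
)

```text
time_s: 7.4
position: [562.3, -226.7, 62.0]
eef_rot: [[0.217, 0.973, 0.079], [0.914, -0.231, 0.334], [0.343, 0.0, -0.939]]
ft_force: [-1.4, 0.5, 0.6]
width: 0.001
gripper_force: 0.0
```

```bash
cat > chk.py <<'E'
from h import *
import sys
st=state(); I=snapshot("wrist"); k=sys.argv[1]; cv2.imwrite(f"pics/w{k}.png",I[:,:,::-1]); cv2.imwrite(f"pics/s{k}.png",snapshot("side")[:,:,::-1])
u=np.array([.232,.973,0]);c0=np.array([554.3,-273.9,0]);g=cv2.cvtColor(I,cv2.COLOR_RGB2GRAY)
print(st["position"],"along",(st["position"]-c0)@u,"F",st["ft_force"].round(2),"Fu",st["ft_force"]@u)
print([int(v) for v in g[40:250:6,257]]); print([int(v) for v in g[120,215:300:3]])
E
python3 chk.py 6
```

```text
[ 562.27221375 -226.67090485   61.95451191] along 47.80346317548384 F [-1.43  0.49  0.57] Fu 0.1459746206291134
[153, 150, 146, 145, 143, 142, 141, 140, 140, 138, 136, 136, 134, 133, 132, 132, 130, 130, 127, 128, 126, 124, 123, 120, 118, 117, 115, 111, 109, 104, 101, 95, 89, 54, 34]
[169, 157, 154, 132, 103, 145, 111, 134, 134, 134, 135, 135, 134, 134, 133, 133, 133, 133, 133, 133, 131, 128, 108, 116, 145, 167, 169, 170, 169]
```

drive_tool(
  steps=[
    [[2, 0, 0.7, 0, 0, 0, 0], [4, 0, 1.5, 0, 0, 0, 0], [6, 0, 2.2, 0, 0, 0, 0], [8, 0, 2.9, 0, 0, 0, 0], [10, 0, 3.6, 0, 0, 0, 0], [12, 0, 4.4, 0, 0, 0, 0], [14, 0, 5.1, 0, 0, 0, 0], [16, 0, 5.8, 0, 0, 0, 0], [18, 0, 6.6, 0, 0, 0, 0], [20, 0, 7.3, 0, 0, 0, 0]],
  ],
)

```text
time_s: 8.5
position: [567.1, -205.8, 61.9]
eef_rot: [[0.217, 0.973, 0.079], [0.914, -0.231, 0.335], [0.344, -0.0, -0.939]]
ft_force: [-1.1, -0.7, -0.7]
width: 0.001
gripper_force: 0.3
```

```bash
python3 chk.py 7
```

```text
[ 567.12468775 -205.79817556   61.89191988] along 69.23840273841839 F [-1.05 -0.74 -0.68] Fu -0.9642996773892704
[172, 167, 161, 158, 156, 154, 152, 151, 148, 147, 147, 146, 145, 145, 144, 142, 142, 141, 139, 137, 136, 135, 134, 132, 131, 129, 127, 125, 122, 118, 115, 113, 108, 102, 91]
[181, 159, 174, 176, 175, 173, 173, 136, 151, 70, 104, 157, 95, 127, 146, 144, 143, 143, 141, 142, 143, 142, 144, 143, 145, 144, 144, 141, 137]
```

drive_tool(
  steps=[
    [[2, 0, 0.7, 0, 0, 0, 0], [4, 0, 1.5, 0, 0, 0, 0], [6, 0, 2.2, 0, 0, 0, 0], [8, 0, 2.9, 0, 0, 0, 0]],
  ],
)

```text
time_s: 9.0
position: [569.1, -197.6, 62.0]
eef_rot: [[0.217, 0.973, 0.079], [0.914, -0.231, 0.334], [0.344, -0.0, -0.939]]
ft_force: [-0.4, -0.7, -0.0]
width: -0.001
gripper_force: 0.0
```

```bash
python3 chk.py 8; python3 -c "
import cv2,numpy as np
a=cv2.resize(cv2.imread('pics/w8.png'),(400,300)); b=cv2.imread('pics/s8.png')[130:230,210:343]
cv2.imwrite('pics/v8.png',np.hstack([a,cv2.resize(b,(400,300),interpolation=2)]))"
```

```text
[ 569.10345458 -197.60453238   61.9664242 ] along 77.66989145584684 F [-0.42 -0.68 -0.03] Fu -0.7576971599010728
[169, 165, 160, 158, 156, 153, 151, 149, 149, 150, 147, 149, 146, 145, 144, 144, 142, 140, 139, 139, 138, 137, 135, 133, 131, 128, 127, 124, 122, 120, 116, 112, 107, 101, 92]
[179, 152, 179, 180, 180, 177, 177, 144, 150, 111, 144, 144, 145, 145, 144, 144, 143, 145, 144, 145, 145, 144, 144, 144, 142, 138, 120, 132, 182]
```

View pics/v8.png

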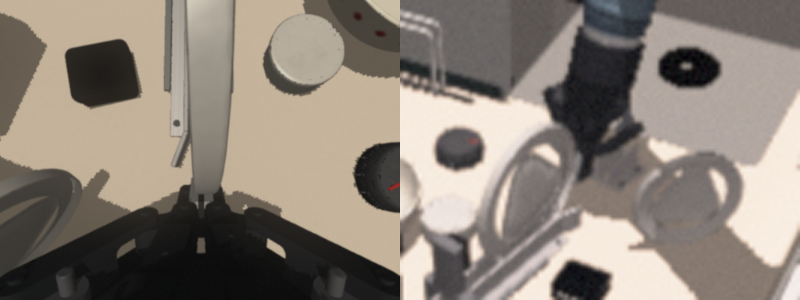

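The disc stands between the rails, near the ridge's crest, finger centred behind it (200,195). On over the ridge.

drive_tool(
  steps=[
    [[1.9, 0, 0.7, 0, 0, 0, 0], [3.8, 0, 1.4, 0, 0, 0, 0], [5.6, 0, 2, 0, 0, 0, 0], [7.5, 0, 2.7, 0, 0, 0, 0], [9.4, 0, 3.4, 0, 0, 0, 0], [11.3, 0, 4.1, 0, 0, 0, 0], [11.3, 0, 4.1, 0, 0, 0, 0]],
  ],
)

```text
time_s: 9.8
position: [571.9, -185.9, 62.0]
eef_rot: [[0.217, 0.973, 0.079], [0.914, -0.231, 0.334], [0.344, -0.0, -0.939]]
ft_force: [-0.1, 0.5, -0.6]
width: -0.001
gripper_force: 0.0
```

```bash
python3 chk.py 9
```

```text
[ 571.91071503 -185.87846172   62.01682131] along 89.73064262986473 F [-0.07  0.48 -0.65] Fu 0.44985960395987656
[150, 148, 148, 147, 145, 145, 142, 142, 141, 139, 138, 138, 137, 135, 134, 131, 129, 126, 124, 125, 122, 119, 116, 112, 108, 104, 98, 91, 78, 182, 181, 141, 43, 39, 38]
[119, 94, 185, 185, 186, 181, 129, 133, 135, 134, 136, 136, 135, 135, 136, 135, 134, 134, 134, 130, 113, 135, 180, 174, 166, 85, 119, 114, 154]
```

Bright worktop now shows between finger and rim: the disc is past the ridge. Straighten the tool to 10° and raise it to axis height for the press.

drive_tool(
  steps=[
    [[-3, 0, -8, 0, -0.09, 0, 0], [-0.4, 0, -16.2, 0, -0.175, 0, 0], [-0.4, 0, -16.2, 0, -0.175, 0, 0], [-0.4, 0, -16.2, 0, -0.175, 0, 0]],
  ],
)

```text
time_s: 10.3
position: [570.6, -191.7, 77.3]
eef_rot: [[0.227, 0.973, 0.041], [0.958, -0.23, 0.171], [0.176, 0.0, -0.984]]
ft_force: [-0.3, 0.1, 0.6]
width: 0.002
gripper_force: 0.0
```

```bash
python3 chk.py 10
```

```text
[ 570.64707586 -191.69222757   77.25870443] along 83.78068417142153 F [-0.32  0.1   0.64] Fu 0.02088967458267758
[167, 166, 165, 163, 163, 161, 161, 160, 158, 157, 157, 154, 154, 153, 151, 148, 146, 145, 143, 140, 137, 133, 131, 126, 121, 114, 104, 192, 198, 106, 106, 103, 37, 35, 31]
[199, 188, 209, 211, 210, 208, 129, 155, 155, 153, 152, 151, 151, 152, 152, 152, 153, 152, 149, 145, 105, 156, 202, 194, 185, 197, 200, 200, 199]
```

drive_tool(
  steps=[
    [[3, 0, 0.5, 0, 0, 0, 0], [6, 0, 1.1, 0, 0, 0, 0], [9, 0, 1.6, 0, 0, 0, 0], [11, 0, 1.9, 0, 0, 0, 0], [12, 0, 2.1, 0, 0, 0, 0], [13, 0, 2.3, 0, 0, 0, 0], [14, 0, 2.5, 0, 0, 0, 0], [14, 0, 2.5, 0, 0, 0, 0]],
  ],
)

```text
time_s: 11.2
position: [573.8, -178.0, 77.1]
eef_rot: [[0.228, 0.973, 0.04], [0.958, -0.231, 0.17], [0.175, 0.0, -0.985]]
ft_force: [0.4, -0.3, 0.8]
width: 0.003
gripper_force: 0.0
```

```bash
python3 chk.py 11
```

```text
[ 573.84238648 -178.03863988   77.10823637] along 97.80693706251576 F [ 0.45 -0.29  0.79] Fu -0.18180435872017944
[190, 187, 186, 184, 182, 178, 176, 175, 172, 172, 171, 170, 169, 168, 167, 165, 164, 164, 163, 160, 159, 158, 156, 154, 151, 148, 147, 142, 137, 132, 129, 120, 104, 33, 32]
[145, 108, 206, 206, 185, 151, 167, 169, 169, 167, 168, 169, 167, 168, 168, 168, 167, 167, 167, 161, 150, 102, 201, 195, 187, 123, 143, 134, 182]
```

drive_tool(
  steps=[
    [[0.5, 0, 0.1, 0, 0, 0, 0], [1, 0, 0.2, 0, 0, 0, 0], [1.5, 0, 0.3, 0, 0, 0, 0], [2, 0, 0.35, 0, 0, 0, 0], [2, 0, 0.35, 0, 0, 0, 0]],
  ],
)

```text
time_s: 11.8
position: [574.3, -176.1, 77.1]
eef_rot: [[0.228, 0.973, 0.04], [0.958, -0.231, 0.17], [0.175, -0.0, -0.985]]
ft_force: [0.0, 0.4, 0.9]
width: -0.001
gripper_force: 0.0
```

drive_tool(
  steps=[
    [[0.5, 0, 0.1, 0, 0, 0, 0], [1, 0, 0.2, 0, 0, 0, 0], [1.5, 0, 0.3, 0, 0, 0, 0], [1.5, 0, 0.3, 0, 0, 0, 0]],
  ],
)

```text
time_s: 12.2
position: [574.6, -174.6, 77.0]
eef_rot: [[0.228, 0.973, 0.04], [0.958, -0.231, 0.17], [0.175, -0.0, -0.985]]
ft_force: [-0.3, 0.1, -0.1]
width: -0.002
gripper_force: 0.0
```

drive_tool(
  steps=[
    [[0.5, 0, 0.1, 0, 0, 0, 0], [1, 0, 0.2, 0, 0, 0, 0], [1.5, 0, 0.3, 0, 0, 0, 0], [1.5, 0, 0.3, 0, 0, 0, 0]],
  ],
)

```text
time_s: 12.6
position: [575.0, -173.1, 77.0]
eef_rot: [[0.228, 0.973, 0.04], [0.958, -0.231, 0.17], [0.175, -0.0, -0.985]]
ft_force: [0.1, 0.2, -0.4]
width: -0.005
gripper_force: 0.0
```

```bash
python3 chk.py 12
```

```text
[ 574.97044024 -173.12910344   76.98777282] along 102.8456244855647 F [ 0.06  0.2  -0.37] Fu 0.20953645451047748
[205, 198, 192, 187, 185, 184, 181, 179, 176, 174, 172, 171, 171, 170, 169, 168, 167, 165, 163, 164, 163, 161, 159, 158, 155, 154, 150, 148, 147, 142, 138, 132, 127, 117, 51]
[144, 97, 201, 201, 116, 169, 170, 171, 169, 168, 169, 169, 170, 170, 169, 170, 171, 171, 169, 165, 152, 97, 197, 191, 182, 99, 142, 133, 180]
```

drive_tool(
  steps=[
    [[0.5, 0, 0.1, 0, 0, 0, 0], [1, 0, 0.2, 0, 0, 0, 0], [1.5, 0, 0.3, 0, 0, 0, 0], [2, 0, 0.35, 0, 0, 0, 0], [2, 0, 0.35, 0, 0, 0, 0]],
  ],
)

```text
time_s: 13.2
position: [575.5, -171.8, 77.1]
eef_rot: [[0.228, 0.973, 0.04], [0.958, -0.232, 0.169], [0.173, 0.0, -0.985]]
ft_force: [-1.3, -2.2, -0.3]
width: 0.001
gripper_force: 1.3
```

drive_tool(
  steps=[
    [[0.5, 0, 0.1, 0, 0, 0, 0], [1, 0, 0.2, 0, 0, 0, 0], [1, 0, 0.2, 0, 0, 0, 0]],
  ],
)

```text
time_s: 13.5
position: [575.7, -171.3, 77.1]
eef_rot: [[0.228, 0.973, 0.04], [0.958, -0.232, 0.168], [0.173, 0.0, -0.985]]
ft_force: [-1.4, -5.5, 0.9]
width: -0.003
gripper_force: 2.6
```

drive_tool(
  steps=[
    [[0.5, 0, 0.1, 0, 0, 0, 0], [1, 0, 0.2, 0, 0, 0, 0], [1.4, 0, 0.2, 0, 0, 0, 0], [1.4, 0, 0.2, 0, 0, 0, 0], [1.4, 0, 0.2, 0, 0, 0, 0], [1.4, 0, 0.2, 0, 0, 0, 0]],
  ],
)

```text
time_s: 14.1
position: [575.9, -170.8, 77.1]
eef_rot: [[0.229, 0.973, 0.04], [0.958, -0.232, 0.166], [0.171, 0.0, -0.985]]
ft_force: [-2.7, -7.2, 0.1]
width: 0.002
gripper_force: 3.7
```

drive_tool(
  steps=[
    [[0.4, 0, 0.1, 0, 0, 0, 0], [0.8, 0, 0.1, 0, 0, 0, 0], [0.8, 0, 0.1, 0, 0, 0, 0], [0.8, 0, 0.1, 0, 0, 0, 0], [0.8, 0, 0.1, 0, 0, 0, 0], [0.8, 0, 0.1, 0, 0, 0, 0], [0.8, 0, 0.1, 0, 0, 0, 0], [0.8, 0, 0.1, 0, 0, 0, 0], [0.8, 0, 0.1, 0, 0, 0, 0]],
  ],
)

```text
time_s: 15.0
position: [576.1, -170.6, 77.1]
eef_rot: [[0.229, 0.973, 0.04], [0.958, -0.233, 0.165], [0.17, 0.001, -0.985]]
ft_force: [-1.5, -8.1, 0.1]
width: 0.0
gripper_force: 4.4
```

Held at about 8 N for over a second. Back off slowly.

drive_tool(
  steps=[
    [[-0.6, 0, -0.1, 0, 0, 0, 0], [-1.2, 0, -0.2, 0, 0, 0, 0], [-1.8, 0, -0.3, 0, 0, 0, 0], [-2.4, 0, -0.4, 0, 0, 0, 0], [-3, 0, -0.5, 0, 0, 0, 0], [-4, 0, -0.7, 0, 0, 0, 0], [-6, 0, -1, 0, 0, 0, 0], [-9, 0, -1.6, 0, 0, 0, 0], [-14, 0, -2.5, 0, 0, 0, 0], [-22, 0, -3.9, 0, 0, 0, 0], [-35, 0, -6.2, 0, 0, 0, 0], [-35, 0, -6.2, 0, 0, 0, 0]],
  ],
)

```text
time_s: 16.2
position: [567.8, -204.8, 77.1]
eef_rot: [[0.23, 0.972, 0.041], [0.958, -0.233, 0.169], [0.174, 0.0, -0.985]]
ft_force: [0.4, 0.6, -0.1]
width: 0.001
gripper_force: 0.0
```

```bash
python3 chk.py 13; python3 - <<'E'
from h import *
a=cv2.imread("pics/s13.png");b=snapshot("side")[:,:,::-1]
print("diff over 0.05s",cv2.absdiff(a,b)[130:240,210:340].max())
st=state();st["position"]=np.array(st["position"]);W=cam("wrist",st);g=cv2.cvtColor(cv2.imread("pics/w13.png"),6)
for r in range(20,200,12): print(r,[int(v) for v in g[r,215:300:4]])
u=np.array([.232,.973,0]);c0=np.array([554.3,-273.9,0])
print([(r,round(float((plane(W,(257,r),78)-c0)@u))) for r in range(40,260,20)])
E
```

```text
[ 567.80370388 -204.78556428   77.12643094] along 70.38120525457026 F [ 0.4   0.65 -0.09] Fu 0.7224070463301607
[149, 148, 148, 147, 145, 144, 143, 141, 140, 139, 136, 134, 131, 129, 125, 125, 121, 116, 112, 107, 100, 92, 190, 192, 192, 193, 191, 192, 185, 103, 102, 99, 36, 32, 30]
[192, 180, 204, 208, 204, 205, 187, 114, 130, 130, 129, 129, 127, 127, 127, 128, 128, 127, 120, 85, 97, 192, 196, 187, 162, 191, 193, 193, 194]
diff over 0.05s 63
20 [93, 187, 187, 120, 157, 156, 154, 152, 153, 154, 154, 154, 153, 151, 145, 83, 185, 183, 172, 102, 117, 155]
32 [97, 189, 189, 134, 156, 154, 152, 151, 151, 152, 153, 151, 151, 149, 141, 82, 186, 183, 173, 109, 119, 152]
44 [101, 190, 192, 166, 152, 152, 149, 148, 149, 149, 148, 149, 148, 146, 139, 88, 188, 185, 175, 112, 120, 156]
56 [106, 192, 193, 188, 137, 149, 148, 146, 147, 147, 147, 148, 147, 145, 137, 84, 168, 186, 176, 117, 121, 171]
68 [109, 194, 196, 193, 123, 147, 146, 144, 144, 143, 144, 145, 144, 142, 134, 86, 149, 186, 177, 117, 123, 189]
80 [114, 197, 198, 196, 137, 144, 143, 142, 141, 141, 141, 141, 141, 138, 131, 88, 151, 189
[... 466 characters left out ...]
 192, 193]
140 [192, 199, 210, 208, 209, 164, 114, 121, 119, 119, 118, 118, 117, 114, 83, 108, 197, 193, 169, 192, 194, 191]
152 [192, 192, 194, 192, 182, 170, 93, 112, 111, 109, 108, 108, 108, 105, 83, 119, 192, 192, 194, 192, 192, 193]
164 [193, 193, 193, 174, 176, 79, 112, 98, 96, 96, 95, 95, 95, 86, 94, 155, 191, 192, 193, 193, 194, 193]
176 [192, 192, 168, 165, 75, 138, 190, 192, 191, 191, 191, 192, 192, 192, 189, 122, 151, 193, 193, 192, 192, 192]
188 [191, 183, 155, 149, 170, 190, 193, 192, 190, 191, 191, 192, 193, 193, 191, 192, 130, 149, 192, 191, 193, 192]
[(40, 173), (60, 165), (80, 156), (100, 147), (120, 138), (140, 129), (160, 120), (180, 111), (200, 102), (220, 92), (240, 83)]
```

drive_tool(
  steps=[
    [[-8, 0, -30, 0, 0, 0, 0], [-16, 0, -60, 0, 0, 0, 0], [-24, 0, -90, 0, 0, 0, 0], [-24, 0, -90, 0, 0, 0, 0], [-24, 0, -90, 0, 0, 0, 0], [-24, 0, -90, 0, 0, 0, 0], [-24, 0, -90, 0, 0, 0, 0], [-24, 0, -90, 0, 0, 0, 0], [-24, 0, -90, 0, 0, 0, 0], [-24, 0, -90, 0, 0, 0, 0]],
  ],
)

```text
time_s: 17.35
position: [558.7, -240.7, 161.1]
eef_rot: [[0.228, 0.973, 0.04], [0.958, -0.231, 0.17], [0.175, -0.001, -0.985]]
ft_force: [0.3, -0.3, 0.5]
width: 0.001
gripper_force: 0.0
```

```bash
python3 - <<'E'
from h import *
a=np.mean([snapshot("side").astype(float) for _ in range(4)],0)[165:225,230:290]
b=np.mean([snapshot("side").astype(float) for _ in range(4)],0)[165:225,230:290]
c=cv2.imread("pics/s13.png")[165:225,230:290,::-1]
print(abs(a-b).mean(),abs(c-a).mean(),abs(cv2.blur(c.astype(float),(3,3))-cv2.blur(a,(3,3))).max(),state()["ft_force"])
print(job_done())
E
```

```text
0.7660185185185185 22.34321759259259 214.4722222222222 [ 0.58696017 -0.27560934 -0.79118014]
the job is handed in; nothing more can be done
None
```

I rolled the drain cover out of the saddle, over the ridge and into the dock. I pressed it against the buffer at about 8 N for over a second, then backed off slowly and handed the job in at about 18 s. The hand-in gave no verdict. The cover was not moving in the last side pictures, but I had printed the comparison with the picture taken just after release in the same script as the hand-in. That comparison showed a large difference, which may only be the arm moving through the view; I did not look into it, so its final upright position is unconfirmed.

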